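# Hold the vial incubator's lid open for reloading

### The job

A colleague across the bench is about to reload the front row of the red vial incubator. Turn the latch knob on its lid a full quarter turn anticlockwise to unlock it, then take the lid by its black bar handle, raise it gently to 60 degrees open and keep it steady there: the lid falls shut if you let go, so finish while you are still holding it by the handle. Do not let the lid drop or swing back against its stop, and leave the bottle, the two loose vials and the crimper where they are.

Things in the scene. Friction and masses are not known exactly. Their poses are not given: they have to be found in the camera images.
- incubator_base (a point): Red heated vial incubator, fixed, 236 (x) by 266 mm (y), housing 105 mm high, 127 mm with the lid shut. Point: centre of its underside, on the bench. Axes turn with the machine: +x to its front (control panel, on the side away from the robot), z up. The lid's hinge is at the back, on the robot's side; bar handle and latch knob stand on the lid near its front edge.
- lid_hinge (a point): Middle of the lid's hinge pin, at the machine's back upper edge: 118 mm behind its centre (-x) and 105 mm above the bench. The pin runs along the machine's y; same axes as the machine. It does not move with the lid.
- lid (a joint): Opening angle of the lid, rad: 0 shut, 1.047 = 60 degrees, hard stop at 1.45. Aluminium lid, 232 by 266 by 22 mm, about 0.65 kg. It opens by its front edge rising and coming back towards the robot; it has no stay and falls shut from every angle. It cannot be raised while latched.
- lid_handle (a point): Middle of the lid's round black bar handle, on its centre line: 14 mm thick, 100 mm long along y, a post at each end; 35 mm free between bar and lid. Lid shut: 200 mm ahead (machine's x) of the hinge pin, 35 mm to -y of its middle, 64.5 mm above it. Axes are the lid's: the machine's when shut, tipping with the lid; z square to its face. The bar can pivot between fingers closed across it.
- latch_grip (a point): Black latch knob on the lid: the point on its axis 30 mm above the lid's top face, the height to grip. A bar grip 46 mm long, 14 mm thick, flat sides from 7 to 41 mm above the face. Axes turn with the knob: x along the bar, z along its axis (up, lid shut). Lid shut: 190 mm ahead of the hinge pin, 85 mm to +y of its middle, 52.5 mm above it.
- latch (a joint): Turn of the latch knob, rad, growing anticlockwise seen from above: about 0 to 0.15 locked (bar lies front to back), 1.571 stop, fully unlocked (bar lies along the machine's y). Below about 1.1 it blocks the lid. Light friction, about 0.06 N m; stays where it is left.
- bottle: Bystander: amber bottle with blue cap, 60 mm across, 130 mm tall, loose. Origin: centre of its underside.
- vial_green: Bystander: loose amber vial with green cap, 23 mm across, 46 mm tall. Origin: centre of its underside.
- vial_blue: Bystander: loose clear vial with blue cap, 23 mm across, 46 mm tall. Origin: centre of its underside.
- crimper: Bystander: hand crimper (steel head, two blue grips) lying flat, 200 mm long, 70 mm wide, 28 mm tall. Origin: under its middle; x along it to the head.
- tray: Aluminium sample tray on a white base plate, fixed, 160 by 230 mm, 58 mm tall with the gold-capped vials in it. Origin: centre of its underside.

How it is judged:
By the outcome, as a careful person would: the job done as asked, in the order asked, and still so for the second after the job is handed in, while the arm keeps its last pose, push and grip.
It also fails if it takes over 48 s, if anything falls off the work surface, if the arm or the gripper's body presses on something with over 40 N, if the wrist force passes 120 N, or if a joint passes its speed limit or range.

### The arm

A 6-joint arm with a two-finger parallel gripper is mounted at the origin on the work surface. World frame = base frame: x ahead of the robot, y to its left, z up, the work surface at z = 0. Lengths are in m, angles in rad, forces in N, time in s.
With the tool pointing down it reaches from about 0.35 to 0.775 m from the base axis. Payload 7.3 kg.
Tool frame: the origin (TCP) lies at the very end of the fingers, on their centre line; the grasp point (between the pads) lies 19 mm behind it (robot.tcp_to_grasp is the distance from the TCP to the grasp point, in m); x points along the fingers, y is the direction in which the jaws open and shut, and the axes are right-handed (so a half turn about x gives the same grasp; the last joint's range is limited). The gripper opens to 92 mm and grips with 3 to 60 N. Pads are 19 mm wide; open, the fingers measure 130 mm over their backs; the gripper's body (75 mm by 190 mm) begins 47 mm behind the grasp point.
Start: joints at [1.059, 0.342, 1.524, -0, 1.275, -0.146], TCP at [0.188, 0.49, 0.227] pointing down, gripper open.
Joint ranges: [-2.53, 2.53], [-0.77, 2.02], [0.04, 2.7], [-1, 4.14], [0.28, 2.66], [-3.11, 3.11]. Speed limits (rad/s): [2.57, 2.57, 3.14, 3.14, 3.14, 3.14].

### API

Orientations are given as [roll, pitch, yaw] about the fixed x, y, z axes, in that order (R = Rz(yaw) Ry(pitch) Rx(roll)).
In Python, from cell import robot gives the robot as it stands.
- The arm moves only by the tool move_arm, never from a script. Its argument "increments" is a list of rows, each a list of 4 numbers: the shift along the tool's x, y, z normalised to -1 to 1, where 1 is 40 cm, then the turn about the tool's x normalised to -1 to 1, where 1 is 60 degrees. In form: [[dx, dy, dz, twist], ...]. A call has 1 to 5 rows; each row is the pose to reach, as a shift and turn from the pose commanded when the call began, along the tool's axes at that moment; what a row does not reach only later rows make up. A row lasts 1/8 s, in which the tool goes at most 62.5 mm and 10.7 degrees, less where a joint would pass 70% of its speed; a pose out of reach is approached as far as the arm can. A call with a number of a shift or a turn outside -1 to 1 is refused whole. A call with a gripper value outside its range is refused whole. "gripper" is the closure, from 0 (fully open) to 1 (shut), set as the call begins (left out, the last holds). The fingers move at their own pace and stop on an object; "squeeze" is the grip in N (left out, the last holds). Time passes only in rows, so rows that repeat a pose let the fingers close. It gives the time, the measured TCP pose, the force and the opening at its end, in the units of the state.
- robot.observe(): the state, without advancing time (a new reading comes with each control period).
- robot.read_camera(name): name is "scene" or "top" or "wrist"; returns the picture (420x560x3 uint8, red, green, blue); there is no depth.
- robot.camera_params(name): a dict with "fx", "fy", "cx", "cy" (pixels), "R" (3x3) and "t" (3): a world point X has camera coordinates R X + t; the wrist camera has in their place "tool_from_camera" (4x4, takes a point from camera to tool coordinates, whose origin is the TCP and whose axes are the tool frame's). Camera axes: x right, y down, z forward; pixel columns grow to the right and rows downward; lengths in m; the calibration is good to about 2 mm. The wrist camera is an equidistant fisheye: a pixel r from the principal point sees the ray r / f radians off the axis. A picture is of the moment at which its call begins: read the wrist's pose just before it. camera_params takes no time and is no camera call.
- robot.hand_in(): hands the job in, once; it reports no verdict.
The state is a dict: "time": time; "qpos": joint angles; "qvel": joint speeds; "joint_efforts": joint torques, N m; "tool_pos": TCP position; "tool_rot": TCP orientation; "contact_force": force on the tool from outside, world axes, zero at the start; "torque": the same for the moment, N m; "opening": finger opening in m.
Only numpy, scipy, OpenCV 4.12 (cv2) and the standard library are available. Lean on these libraries where they do the work, as an engineer would, in place of code of your own. Each camera call takes 0.05 s, during which the arm holds its last target.

## Working session

There is one attempt and no reset: what is moved stays moved. The work goes in short steps, Python scripts to look and compute and a tool call to move; the robot and the scene stay as the last step left them, time stands still between calls to the robot, and variables do not carry over. Pictures are saved under pics/ and viewed, and the job is handed in when it is done.

Besides the shell and the picture viewer there is one more tool, called after ">>>" as name(argument=value, ...), one argument or row to a line, values as JSON. move_arm: Moves the arm, as the interface text tells. Its arguments: {"type":"object","properties":{"increments":{"type":"array","items":{"type":"array","items":{"type":"number"}}},"gripper":{"type":"number"},"squeeze":{"type":"number"}},"required":["increments"]}

```bash
ls; mkdir -p pics
python3 - <<'E'
from cell import robot
import cv2
print(robot.observe())
for n in ["scene","top","wrist"]:
    p=robot.camera_params(n); print(n,p)
    cv2.imwrite(f"pics/{n}0.png",robot.read_camera(n)[:,:,::-1])
E
```

```text
pics
{'time': 0.0, 'qpos': array([ 1.05900141e+00,  3.42708657e-01,  1.52502674e+00, -1.91628372e-05,
        1.27539971e+00, -1.45990622e-01]), 'qvel': array([ 2.35504098e-03, -1.16428283e-04, -7.10288050e-04,  8.71416104e-04,
        8.09756286e-05, -2.67386420e-04]), 'joint_efforts': array([ 5.98592960e-04, -4.31237626e+01, -2.44218528e+01,  7.18666683e-02,
        5.61051350e-02, -1.68598258e-04]), 'tool_pos': array([0.18756827, 0.48990745, 0.22604887]), 'tool_rot': array([-1.70490758,  1.56925377, -2.07070628]), 'contact_force': array([ 0.56181288, -0.89608385, -0.06947881]), 'torque': array([0.03551267, 0.0153078 , 0.04967134]), 'opening': 0.09186177054329149}
scene {'fx': 443.4490979939745, 'fy': 443.4490979939745, 'cx': 271.49269594476385, 'cy': 212.9063385979893, 'R': array([[ 0.31260142,  0.94973701,  0.01673192],
       [ 0.63857249, -0.19707752, -0.74389893],
       [-0.70321087,  0.24322841, -0.66808264]]), 't': array([-0.24511798, -0.28369675,  1.54257494])}
top {'fx': 496.563213939132, 'fy': 496.563213939132, 'cx': 275.40513611458897, 'cy': 208.3470301732953, 'R': array([[ 0.0175399 , -0.99963726,  0.02043796],
       [-0.997042  , -0.01901691, -0.07446885],
       [ 0.07483051, -0.01907133, -0.99701388]]), 't': array([0.01475634, 0.60040377, 1.49805281])}
wrist {'fx': 325.19226210127806, 'fy': 325.19226210127806, 'cx': 273.87628069757113, 'cy': 209.96069217140683, 'tool_from_camera': array([[ 5.77606809e-04, -2.72510619e-01,  9.62152602e-01,
        -1.56879447e-01],
       [ 9.99999833e-01,  1.48428472e-04, -5.58288131e-04,
         6.91698123e-04],
       [ 9.32860379e-06,  9.62152764e-01,  2.72510659e-01,
        -7.40621815e-02],
       [ 0.00000000e+00,  0.00000000e+00,  0.00000000e+00,
         1.00000000e+00]])}
```

View pics/top0.png

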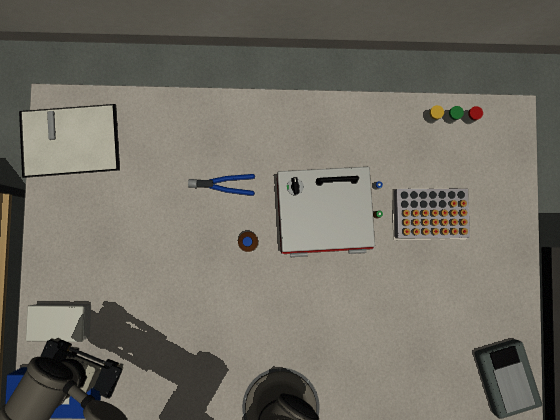

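View pics/scene0.png

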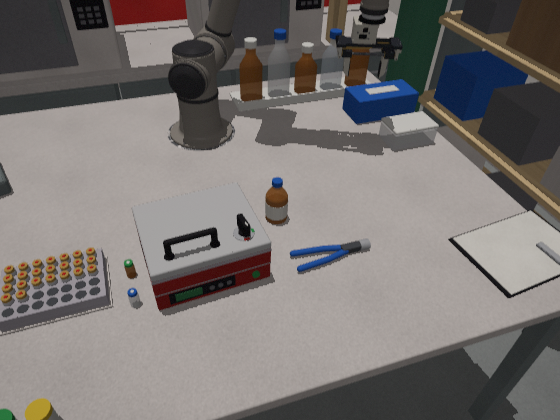

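View pics/wrist0.png

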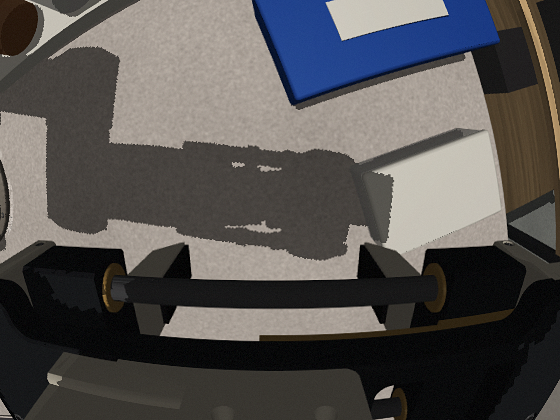

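```bash
cat > h.py <<'E'
import numpy as np, cv2
from cell import robot
def ray(n,u,v):
    p=robot.camera_params(n); R=np.array(p['R']);t=np.array(p['t'])
    d=np.array([(u-p['cx'])/p['fx'],(v-p['cy'])/p['fy'],1.])
    return -R.T@t, R.T@d
def plane(n,u,v,z):
    o,d=ray(n,u,v); return o+d*(z-o[2])/d[2]
def proj(n,X):
    p=robot.camera_params(n); c=np.array(p['R'])@X+p['t']
    return np.array([p['fx']*c[0]/c[2]+p['cx'],p['fy']*c[1]/c[2]+p['cy']])
def tri(l):
    A=np.zeros((3,3));b=np.zeros(3)
    for n,u,v in l:
        o,d=ray(n,u,v);d=d/np.linalg.norm(d);M=np.eye(3)-np.outer(d,d);A+=M;b+=M@o
    return np.linalg.solve(A,b)
E
python3 - <<'E'
import cv2
a=cv2.imread('pics/top0.png')[155:265,265:395]
cv2.imwrite('pics/topc.png',cv2.resize(a,None,fx=5,fy=5,interpolation=cv2.INTER_NEAREST))
a=cv2.imread('pics/scene0.png')[180:310,120:290]
cv2.imwrite('pics/scc.png',cv2.resize(a,None,fx=4,fy=4,interpolation=cv2.INTER_NEAREST))
E
```

```text
(no output)
```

View pics/topc.png

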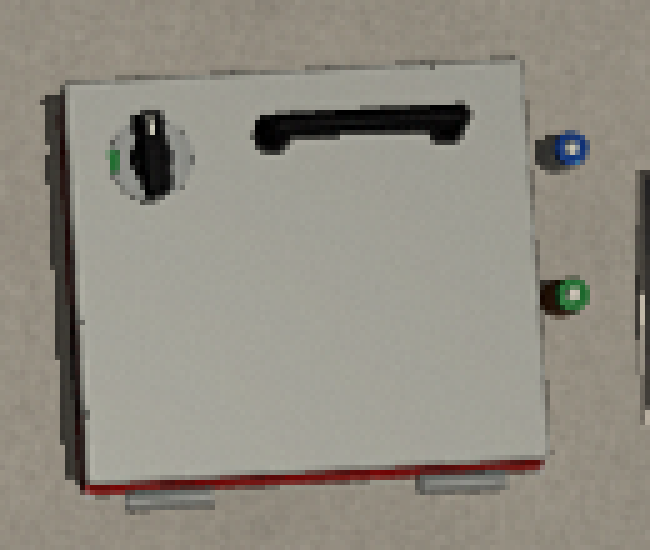

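View pics/scc.png

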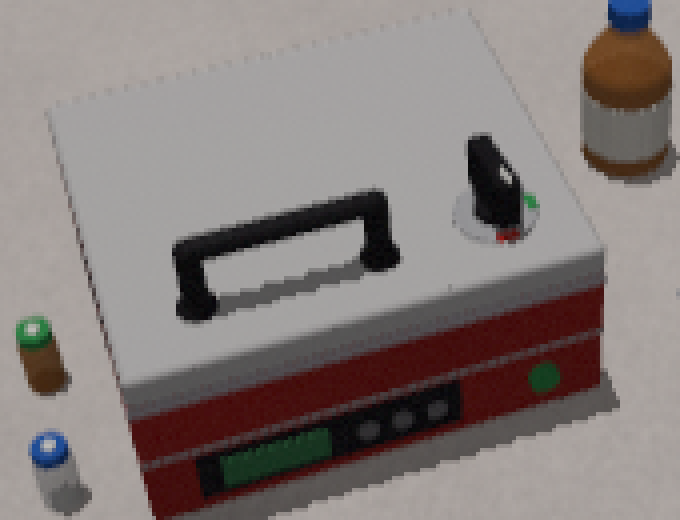

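Run:
```python
from h import *
T=lambda u,v:(u/5+265-.4,v/5+155-.4)
S=lambda u,v:(u/4+120-.4,v/4+180-.4)
c=[plane('top',*T(*p),.127) for p in [(65,85),(522,60),(547,460),(84,487)]]
cs=[plane('scene',*S(*p),.127) for p in [(601,248),(124,386),(47,110),(470,10)]]
for a,b in zip(c,cs):print(a[:2],b[:2])
for c in(c,cs):
    m=np.mean(c,0); e=[np.linalg.norm(c[i]-c[(i+1)%4]) for i in range(4)]
    fl,fr,br,bl=c
    yv=(fl-fr)+(bl-br); xv=(fl-bl)+(fr-br)
    print('ctr',m,'edges',np.round(e,4),'yaw',np.arctan2(-yv[0],yv[1]),np.arctan2(xv[1],xv[0]))
# handle
for l in ['L','R']:
    pass
hl=tri([('top',*T(262,122)),('scene',*S(378,198))]);hr=tri([('top',*T(464,112)),('scene',*S(182,247))])
print(hl,hr,(hl+hr)/2,np.linalg.norm(hl-hr),np.arctan2(-(hl-hr)[0],(hl-hr)[1]))
# knob ends top of bar z .127+.041..
a=plane('top',*T(150,115),.168);b=plane('top',*T(158,195),.168);print('knob',a,b,(a+b)/2,np.linalg.norm(a-b),np.arctan2((a-b)[1],(a-b)[0]))
k=tri([('top',*T(151,112)),('scene',*S(519,180))]);k2=tri([('top',*T(155,190)),('scene',*S(480,140))]);print(k,k2)
```

```text
[0.69788876 0.02331057] [0.69768257 0.02242066]
[ 0.71782557 -0.23962505] [ 0.71857841 -0.23747207]
[ 0.488396   -0.25469905] [ 0.49188462 -0.25534775]
[0.46853804 0.00859499] [0.4721067  0.00836532]
ctr [ 0.59316209 -0.11560464  0.127     ] edges [0.2637 0.2299 0.264  0.2298] yaw 0.07547877298017541 0.0648410962043305
ctr [ 0.59506307 -0.11550846  0.127     ] edges [0.2607 0.2274 0.2645 0.226 ] yaw 0.07752444371952474 0.0704847852477572
[ 0.6717226  -0.08909638  0.17307846] [ 0.67995302 -0.19644127  0.17689813] [ 0.67583781 -0.14276882  0.1749883 ] 0.10772768362551717 0.07652293332774535
knob [ 0.67588345 -0.02336908  0.168     ] [ 0.63123561 -0.02846985  0.168     ] [ 0.65355953 -0.02591946  0.168     ] 0.04493827041195763 0.11375138070685203
[ 0.67776222 -0.02083423  0.17242544] [ 0.63418723 -0.02731519  0.16523859]
```

```bash
cat >> h.py <<'E'
from scipy.spatial.transform import Rotation as Ro
def tool():
    s=robot.observe(); return np.array(s['tool_pos']),Ro.from_euler('xyz',s['tool_rot']).as_matrix(),s
def plan(target,yawz=None,slide=None):
    """shift (normalised) to world TCP target; twist to bring tool z heading to yawz"""
    p,R,s=tool(); d=R.T@(np.array(target)-p)/.4
    tw=None
    if yawz is not None:
        c=np.arctan2(R[1,2],R[0,2]); tw=-((yawz-c+np.pi)%(2*np.pi)-np.pi)
        tw=np.degrees(tw)/60
    print('shift',np.round(d,4),'twist60',tw,'q6',s['qpos'][5]); return d,tw
E
python3 - <<'E'
from h import *
p,R,s=tool(); print(R.round(3)); print(s['time'])
for y in (.08,.08+np.pi): plan([.65,-.03,.26],y)
E
```

```text
[[-0.001  0.358  0.934]
 [-0.001  0.934 -0.358]
 [-1.    -0.001 -0.   ]]
0.15
shift [-0.0838 -0.8008  1.5445] twist60 -0.42566127788578373 q6 -0.14600399162206282
shift [-0.0838 -0.8008  1.5445] twist60 2.574338722114216 q6 -0.14600399162206282
```

>>> move_arm(
  increments=[
    [-0.02,-0.06,0.12,0.17],
    [-0.04,-0.12,0.24,0.34],
    [-0.06,-0.18,0.36,0.5],
    [-0.08,-0.24,0.48,0.67],
    [-0.08,-0.3,0.58,0.84],
  ],
  gripper=0.4,
  squeeze=25,
)

```text
time: 0.78
tool_pos: [0.3628, 0.2939, 0.2592]
tool_rot: [1.745, 1.57, 0.493]
contact_force: [0.1, -0.6, -0.6]
opening: 0.0555
```

Run:
```python
from h import *
p,R,s=tool(); print(p,s['time'],s['opening'],s['qpos'])
plan([.65,-.03,.26],.08+np.pi)
```

```text
[0.36284047 0.29385453 0.25919957] 0.775 0.05548431613734818 [ 5.16383708e-01  2.08291383e-01  1.61786999e+00 -3.05695266e-05
  1.31418429e+00  1.97441970e-01]
shift [-0.0017  0.4278  0.9939] twist60 1.7281800706735972 q6 0.19744196968899358
```

>>> move_arm(
  increments=[
    [0,0.05,0.12,0.17],
    [0,0.1,0.24,0.34],
    [0,0.16,0.36,0.51],
    [0,0.21,0.48,0.68],
    [0,0.25,0.58,0.86],
  ],
)

```text
time: 1.4
tool_pos: [0.5314, 0.1056, 0.2583]
tool_rot: [-1.032, 1.57, 3.099]
contact_force: [0.4, 1.2, 0.3]
opening: 0.0552
```

Run:
```python
from h import *
p,R,s=tool(); print(p,s['time'],s['opening'],s['qpos'])
plan([.65,-.03,.26],.08+np.pi)
```

```text
[0.53140571 0.10564866 0.25834346] 1.4 0.055198948366158525 [5.47401716e-02 3.50965423e-01 1.42212035e+00 5.03641283e-05
 1.36901302e+00 6.35924416e-01]
shift [-0.0043  0.434   0.1207] twist60 0.868605958942745 q6 0.6359244158612348
```

>>> move_arm(
  increments=[
    [0,0.12,0.03,0.17],
    [0,0.24,0.06,0.34],
    [0,0.36,0.09,0.51],
    [0,0.434,0.12,0.69],
    [0,0.434,0.12,0.87],
  ],
)

```text
time: 2.02
tool_pos: [0.6509, -0.0297, 0.2572]
tool_rot: [-0.003, 1.569, -3.066]
contact_force: [-0.6, -0.8, -0.0]
opening: 0.055
```

Run:
```python
from h import *
p,R,s=tool(); print(p,s['time'],s['opening'],s['qpos'],R)
plan([.65,-.03,.26],.08+np.pi)
im=robot.read_camera('wrist'); cv2.imwrite('pics/w1.png',im[:,:,::-1])
```

```text
[ 0.65086359 -0.0297313   0.25719873] 2.025 0.054968975066384984 [-1.62998846e-01  5.68183334e-01  1.07621036e+00 -3.66741219e-04
  1.49870523e+00  1.32950293e+00] [[-1.54565405e-03  7.82411898e-02 -9.96933261e-01]
 [-1.16507227e-04 -9.96934459e-01 -7.82411032e-02]
 [-9.99998799e-01 -4.78374810e-06  1.55003144e-03]]
shift [-0.007   0.0005  0.0022] twist60 -0.0016030920380000267 q6 1.3295029303406254
```

View pics/w1.png

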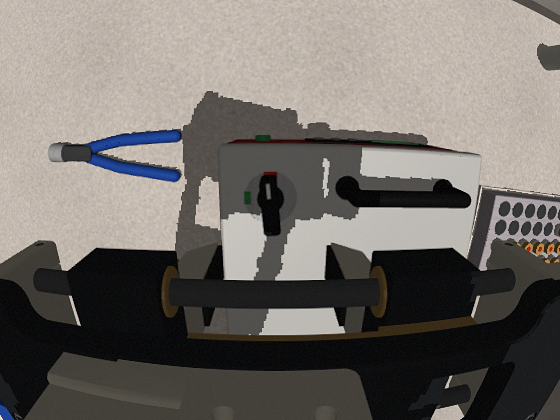

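Run:
```python
import cv2
a=cv2.imread('pics/w1.png')[135:245,215:485]
a=cv2.convertScaleAbs(a,alpha=1.6,beta=20)
cv2.imwrite('pics/w1c.png',cv2.resize(a,None,fx=2.96,fy=2.96,interpolation=cv2.INTER_CUBIC))
```

```text
(no output)
```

View pics/w1c.png

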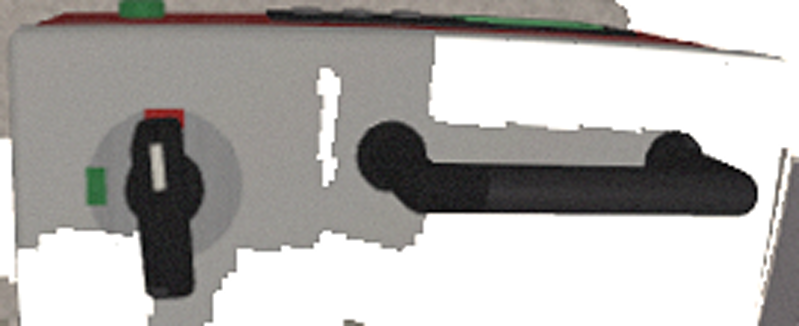

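```bash
cat >> h.py <<'E'
def wray(u,v,p,R):
    c=robot.camera_params('wrist'); M=np.array(c['tool_from_camera'])
    a=np.array([u-c['cx'],v-c['cy']]);r=np.linalg.norm(a);th=r/c['fx']
    d=np.r_[np.sin(th)*a/r,np.cos(th)]
    return p+R@M[:3,3], R@M[:3,:3]@d
def wpl(u,v,z,p,R):
    o,d=wray(u,v,p,R); return o+d*(z-o[2])/d[2]
E
python3 - <<'E'
from h import *
p,R,s=tool()
W=lambda u,v,z:wpl(u/2.96+215-.33,v/2.96+135-.33,z,p,R)
a=W(158,122,.168);b=W(171,292,.168);print('knob',a,b,(a+b)/2,np.linalg.norm(a-b),np.arctan2(*(a-b)[1::-1]))
k=W(166,185,.127);print('plate',k)
l=W(420,188,.1695);r=W(740,193,.1695);e=W(757,193,.1695);print('bar',l,r,e,np.arctan2(-(l-r)[0],(l-r)[1]))
print('corner',W(12,28,.127))
y=np.arctan2(-(l-r)[0],(l-r)[1])
for y in (.070,.076):
  x_=np.array([np.cos(y),np.sin(y)]);y_=np.array([-x_[1],x_[0]])
  print(y,'ctr from plate',k[:2]-.072*x_-.085*y_,'from bar end',e[:2]-.082*x_+.085*y_, 'line x', (e[:2]-.082*x_)@x_, )
E
```

```text
knob [ 0.68027427 -0.02118829  0.168     ] [ 0.63386346 -0.02784627  0.168     ] [ 0.65706887 -0.02451728  0.168     ] 0.046885941255642785 0.14248526799133257
plate [ 0.65361729 -0.02473503  0.127     ]
bar [ 0.66826489 -0.09218902  0.1695    ] [ 0.67509857 -0.19405718  0.1695    ] [ 0.67563974 -0.20051721  0.1695    ] 0.06698317682913311
corner [0.69889618 0.02476874 0.127     ]
0.07 ctr from plate [ 0.58773876 -0.11456275] from bar end [ 0.58789542 -0.12146069] line x 0.577960356837703
0.076 ctr from plate [ 0.58827891 -0.1149564 ] from bar end [ 0.58742266 -0.12198858] line x 0.5764647926196653
```

Run:
```python
from h import *
plan([.656,-.0248,.140],.12+np.pi)
```

```text
shift [ 0.2936 -0.0084 -0.0152] twist60 -0.04610399757746689 q6 1.3374502467440734
```

>>> move_arm(
  increments=[
    [0.0,-0.009,-0.0145,-0.045],
    [0.08,-0.009,-0.0145,-0.045],
    [0.16,-0.009,-0.0145,-0.045],
    [0.24,-0.009,-0.0145,-0.045],
    [0.293,-0.009,-0.0145,-0.045],
  ],
)

```text
time: 2.7
tool_pos: [0.6546, -0.0226, 0.1395]
tool_rot: [-0.339, 1.568, 2.941]
contact_force: [-0.4, 0.6, 0.4]
opening: 0.0552
```

Run:
```python
from h import *
p,R,s=tool()
plan([.656,-.0248,.140],.12+np.pi); print(p,s['contact_force'],s['time'])
cv2.imwrite('pics/w2.png',robot.read_camera('wrist')[:,:,::-1])
```

```text
shift [-0.0011  0.006  -0.0027] twist60 0.017457568931926324 q6 1.2810022553259508
[ 0.65458183 -0.02258747  0.13954981] [-0.37445874  0.63091464  0.40530933] 2.7
```

View pics/w2.png

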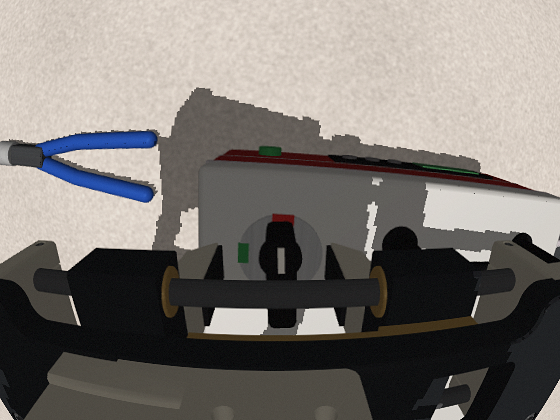

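>>> move_arm(
  increments=[
    [0,0.005,-0.002,0.015],
    [0,0.005,-0.002,0.015],
    [0,0.005,-0.002,0.015],
    [0,0.005,-0.002,0.015],
    [0,0.005,-0.002,0.015],
  ],
  gripper=1,
  squeeze=25,
)

```text
time: 3.38
tool_pos: [0.6569, -0.0256, 0.1421]
tool_rot: [2.176, 1.569, -0.846]
contact_force: [-0.6, -3.5, 0.8]
opening: 0.0141
```

Run:
```python
from h import *
p,R,s=tool(); print(p,s['opening'],s['contact_force'],s['torque'],np.arctan2(R[1,2],R[0,2])+np.pi)
```

```text
[ 0.65686099 -0.02563492  0.14205495] 0.014057426975970178 [-0.55416334 -3.47098934  0.84746914] [-0.6000795   0.15170331  0.09119476] 0.11904616361979325
```

>>> move_arm(
  increments=[
    [0,0,0,-0.12],
    [0,0,0,-0.27],
    [0,0,0,-0.42],
    [0,0,0,-0.57],
    [0,0,0,-0.72],
  ],
)

```text
time: 4.0
tool_pos: [0.656, -0.0242, 0.142]
tool_rot: [-1.723, 1.569, 2.297]
contact_force: [-3.2, 2.0, 5.1]
opening: 0.014
```

>>> move_arm(
  increments=[
    [0,0,0,-0.15],
    [0,0,0,-0.3],
    [0,0,0,-0.45],
    [0,0,0,-0.6],
    [0,0,0,-0.72],
  ],
)

```text
time: 4.62
tool_pos: [0.6544, -0.0237, 0.142]
tool_rot: [-2.021, 1.565, 2.752]
contact_force: [-9.8, 2.8, 7.7]
opening: 0.0138
```

Run:
```python
from h import *
p,R,s=tool(); print(p,s['opening'],s['contact_force'],s['torque'],np.arctan2(R[1,2],R[0,2])+np.pi,s['qpos'])
cv2.imwrite('pics/t2.png',cv2.resize(robot.read_camera('scene')[150:320,100:300,::-1],None,fx=3,fy=3))
cv2.imwrite('pics/w3.png',robot.read_camera('wrist')[:,:,::-1])
```

```text
[ 0.65438604 -0.02370513  0.14202173] 0.013762546283519963 [-9.82972721  2.81568957  7.74211514] [ 0.49915788  1.68977121 -0.11334496] 1.6317570185842816 [-0.15376277  0.65176933  1.24391519  0.00132045  1.25112926 -0.21514734]
```

View pics/w3.png

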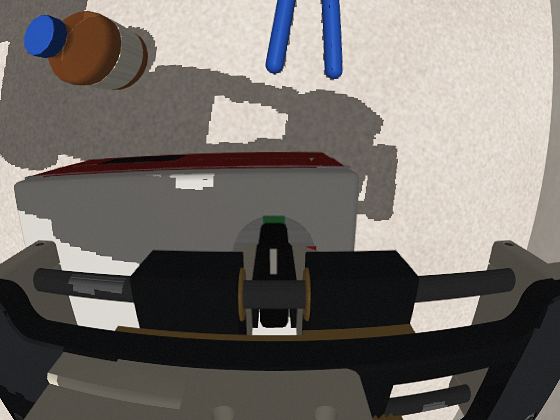

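View pics/t2.png

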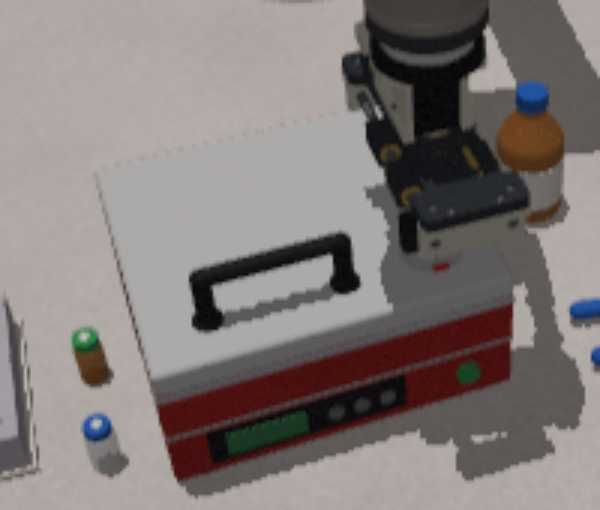

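>>> move_arm(
  increments=[
    [0,-0.004,0,-0.03],
    [0,-0.004,0,-0.06],
    [0,-0.004,0,-0.06],
  ],
)

```text
time: 5.1
tool_pos: [0.6543, -0.024, 0.142]
tool_rot: [-2.643, 1.568, 2.188]
contact_force: [-4.4, 3.5, 5.3]
opening: 0.0143
```

Run:
```python
from h import *
p,R,s=tool(); print(p,s['opening'],s['contact_force'],s['torque'],np.arctan2(R[1,2],R[0,2])+np.pi)
```

```text
[ 0.6542501  -0.02395068  0.14199157] 0.014287087760678602 [-4.36401589  3.51354994  5.27023809] [ 0.54678535  0.76529209 -0.56128759] 1.6895514667248008
```

>>> move_arm(
  increments=[
    [0,0,0,0],
    [0,0,0,0],
    [0,0,0,0],
    [-0.05,0,0,0],
    [-0.18,0,0,0],
  ],
  gripper=0.5,
)

```text
time: 5.72
tool_pos: [0.6536, -0.0251, 0.2112]
tool_rot: [-1.843, 1.564, 2.988]
contact_force: [0.0, -0.4, -0.7]
opening: 0.046
```

Run:
```python
from h import *
p,R,s=tool(); print(p,s['opening'],s['contact_force'])
plan([.655,-.0948,.225],.071+np.pi*1.5)
cv2.imwrite('pics/w4.png',robot.read_camera('wrist')[:,:,::-1])
```

```text
[ 0.65362798 -0.02506511  0.21120446] 0.0460370514268377 [ 0.03077664 -0.43629403 -0.66308983]
shift [-0.0347 -0.0175  0.1735] twist60 0.0456034350854075 q6 -0.2741513688257944
```

View pics/w4.png

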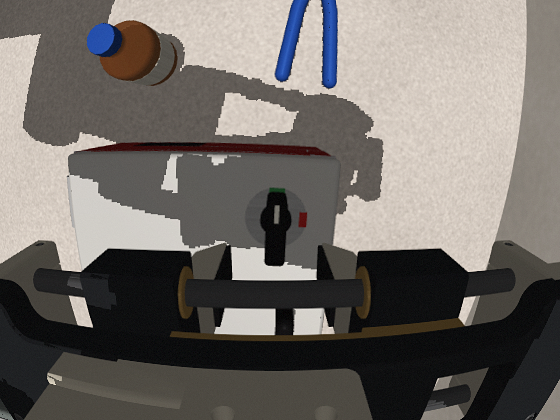

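Run:
```python
from h import *
p,R,s=tool()
im=cv2.imread('pics/w4.png')[180:275,240:315]
cv2.imwrite('pics/w4c.png',cv2.resize(cv2.convertScaleAbs(im,alpha=1.6,beta=20),None,fx=6,fy=6,interpolation=cv2.INTER_CUBIC))
a=wpl(277,196,.168,p,R);b=wpl(275,262,.168,p,R);print(a,b,(a+b)/2,np.linalg.norm(a-b),np.arctan2(-(a-b)[0],(a-b)[1]))
plan([.6727,-.144,.225],.071+np.pi*1.5)
```

```text
[ 0.65659417 -0.00126892  0.168     ] [ 0.66103937 -0.04924614  0.168     ] [ 0.65881677 -0.02525753  0.168     ] 0.04818271311226539 0.09238863179268035
shift [-0.0078  0.0034  0.2987] twist60 0.04573681806173528 q6 -0.27415277581086933
```

View pics/w4c.png

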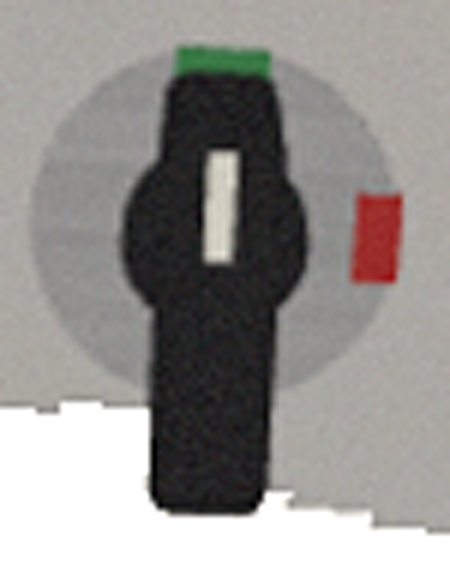

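>>> move_arm(
  increments=[
    [-0.03,0,0.05,0.045],
    [-0.035,0.003,0.15,0.045],
    [-0.035,0.003,0.25,0.045],
    [-0.035,0.003,0.3,0.045],
    [-0.035,0.003,0.3,0.045],
  ],
)

```text
time: 6.4
tool_pos: [0.6701, -0.1457, 0.2264]
tool_rot: [-2.07, 1.569, 2.711]
contact_force: [0.2, 0.3, 0.1]
opening: 0.0456
```

Run:
```python
from h import *
p,R,s=tool(); print(p)
plan([.6737,-.144,.152],.071+np.pi*1.5)
cv2.imwrite('pics/w5.png',robot.read_camera('wrist')[:,:,::-1])
```

```text
[ 0.67007586 -0.1456826   0.22641969]
shift [ 0.186   0.0096 -0.0034] twist60 -0.0022206156035996408 q6 -0.39449710914577857
```

View pics/w5.png

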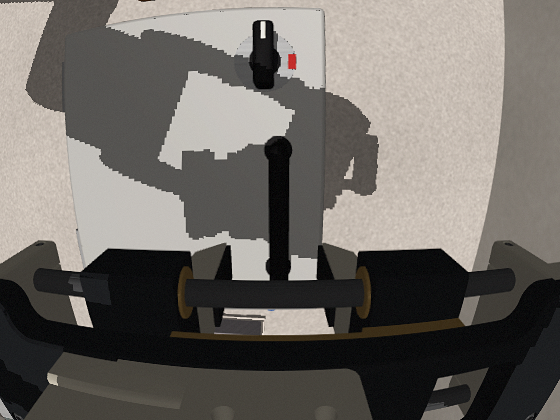

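Run:
```python
from h import *
p,R,s=tool()
im=cv2.imread('pics/w5.png')
for v in (175,190,205,220,235):
    r=im[v,255:300].max(1).astype(int); x=np.where(r<45)[0]; u=255+x.mean(); print(v,u,len(x),wpl(u,v,.1695,p,R))
```

```text
175 278.5 20 [ 0.67021676 -0.10620172  0.1695    ]
190 278.5 20 [ 0.67096934 -0.11642761  0.1695    ]
205 278.5 20 [ 0.67174166 -0.12686075  0.1695    ]
220 278.5 20 [ 0.67253773 -0.13755344  0.1695    ]
235 278.5 20 [ 0.673362   -0.14856291  0.1695    ]
```

>>> move_arm(
  increments=[
    [0.03,0.008,-0.002,0],
    [0.08,0.008,-0.002,0],
    [0.13,0.008,-0.002,0],
    [0.17,0.008,-0.002,0],
    [0.188,0.008,-0.002,0],
  ],
)

```text
time: 7.08
tool_pos: [0.6732, -0.142, 0.1508]
tool_rot: [-2.078, 1.569, 2.707]
contact_force: [0.2, 0.5, -0.2]
opening: 0.0464
```

Run:
```python
from h import *
p,R,s=tool(); print(p,s['contact_force'])
plan([.673,-.144,.1505],.071+np.pi*1.5)
cv2.imwrite('pics/w6.png',robot.read_camera('wrist')[:,:,::-1])
```

```text
[ 0.6732425  -0.14198165  0.15082856] [ 0.21446559  0.5286033  -0.23960492]
shift [ 0.0008 -0.001   0.005 ] twist60 0.0017310091279678509 q6 -0.39208670555982994
```

View pics/w6.png

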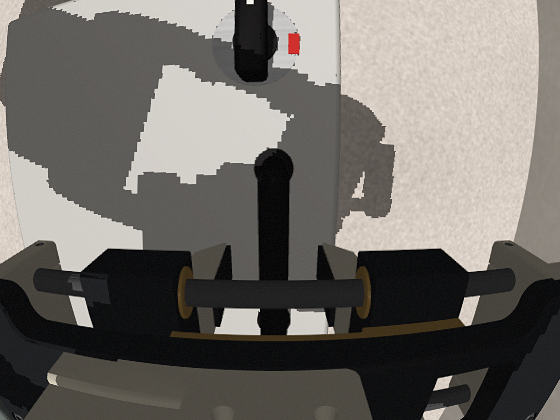

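>>> move_arm(
  increments=[
    [0,0,0.003,0],
    [0,0,0.003,0],
    [0,0,0.003,0],
    [0,0,0.003,0],
    [0,0,0.003,0],
  ],
  gripper=1,
  squeeze=25,
)

```text
time: 7.75
tool_pos: [0.6732, -0.1444, 0.1527]
tool_rot: [-1.502, 1.57, -3.001]
contact_force: [-4.3, -0.0, 4.5]
opening: 0.0131
```

```bash
cat > arc.py <<'E'
from h import *
# lid geometry; th degrees
def arcplan(base_th, ths, c_p, r0=.210149, a0=np.arctan2(.0645,.200), yaw=.071, R=None):
    p,Rt,s=tool(); 
    f=lambda t: np.array([r0*np.cos(a0+np.radians(t))*np.cos(yaw), r0*np.cos(a0+np.radians(t))*np.sin(yaw), r0*np.sin(a0+np.radians(t))])
    for t in ths: print(t,np.round(Rt.T@(f(t)-f(base_th))/.4,3))
E
python3 - <<'E'
from arc import *
p,R,s=tool(); print(p,s['opening'],s['contact_force'],s['torque'],s['time'])
arcplan(0,[1,2.5,4.5,6.5,9],p)
E
```

```text
[ 0.6731643  -0.14441449  0.15272922] 0.01307397058745753 [-4.33859997e+00 -6.52056276e-04  4.48923323e+00] [-0.0809268   0.82747381  0.01880635] 7.75
1 [-0.009 -0.003 -0.   ]
2.5 [-0.022 -0.008 -0.   ]
4.5 [-0.039 -0.014 -0.   ]
6.5 [-0.056 -0.022 -0.   ]
9 [-0.076 -0.031 -0.   ]
```

>>> move_arm(
  increments=[
    [-0.009,-0.003,0,0],
    [-0.022,-0.008,0,0],
    [-0.039,-0.014,0,0],
    [-0.056,-0.022,0,0],
    [-0.076,-0.031,0,0],
  ],
)

```text
time: 8.38
tool_pos: [0.6611, -0.1452, 0.1832]
tool_rot: [1.229, 1.571, -0.27]
contact_force: [0.1, -2.3, -7.0]
opening: 0.0132
```

Run:
```python
from arc import *
p,R,s=tool(); print(p,s['opening'],s['contact_force'],s['torque'],s['time'])
cv2.imwrite('pics/s7.png',cv2.resize(robot.read_camera('scene')[150:320,100:300,::-1],None,fx=3,fy=3))
arcplan(9,[11.5,14,16.5,19,21.5],p)
```

```text
[ 0.6610773  -0.14523844  0.18318418] 0.013175992320654912 [ 0.14406693 -2.29426095 -6.9659821 ] [-0.3884061  -0.28521195 -0.01991523] 8.375
11.5 [-0.02  -0.011 -0.   ]
14 [-0.04  -0.022 -0.   ]
16.5 [-0.059 -0.035 -0.   ]
19 [-0.078 -0.048 -0.   ]
21.5 [-0.096 -0.063 -0.   ]
```

View pics/s7.png

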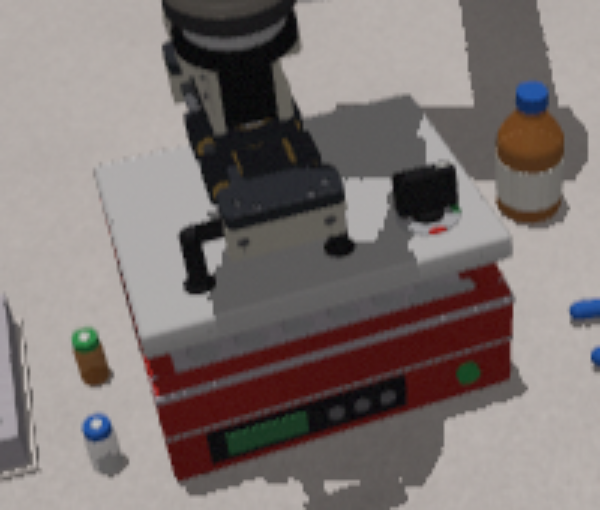

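>>> move_arm(
  increments=[
    [-0.02,-0.011,0,0],
    [-0.04,-0.022,0,0],
    [-0.059,-0.035,0,0],
    [-0.078,-0.048,0,0],
    [-0.096,-0.063,0,0],
  ],
)

```text
time: 9.05
tool_pos: [0.6368, -0.1471, 0.2225]
tool_rot: [1.336, 1.568, -0.163]
contact_force: [5.6, -1.5, -1.9]
opening: 0.0131
```

Run:
```python
from arc import *
p,R,s=tool(); print(p,s['opening'],s['contact_force'],s['torque'],s['time'])
arcplan(21.5,[24,26.5,29,31.5,34],p)
```

```text
[ 0.63675564 -0.14705034  0.22247164] 0.0130722779474167 [ 5.63603846 -1.53529784 -1.94927045] [-0.34222947 -1.15367276  0.00537395] 9.05
24 [-0.017 -0.015  0.   ]
26.5 [-0.034 -0.03  -0.   ]
29 [-0.05  -0.047 -0.   ]
31.5 [-0.066 -0.064 -0.   ]
34 [-0.08  -0.082 -0.   ]
```

>>> move_arm(
  increments=[
    [-0.017,-0.015,0,0],
    [-0.034,-0.03,0,0],
    [-0.05,-0.047,0,0],
    [-0.066,-0.064,0,0],
    [-0.08,-0.082,0,0],
  ],
)

```text
time: 9.68
tool_pos: [0.605, -0.1494, 0.2557]
tool_rot: [1.312, 1.564, -0.186]
contact_force: [7.4, -1.9, 1.8]
opening: 0.0131
```

Run:
```python
from arc import *
p,R,s=tool(); print(p,s['opening'],s['contact_force'],s['torque'],s['time'])
cv2.imwrite('pics/s8.png',cv2.resize(robot.read_camera('scene')[120:320,80:300,::-1],None,fx=3,fy=3))
arcplan(34,[36.5,39,41.5,44,46.5],p)
```

```text
[ 0.6050002  -0.14942352  0.25567887] 0.013098583743425993 [ 7.39320424 -1.91462903  1.78173965] [-0.29203577 -1.55212511 -0.03430864] 9.675
36.5 [-0.014 -0.018  0.   ]
39 [-0.027 -0.037  0.   ]
41.5 [-0.039 -0.056  0.   ]
44 [-0.051 -0.076  0.   ]
46.5 [-0.061 -0.097  0.   ]
```

View pics/s8.png

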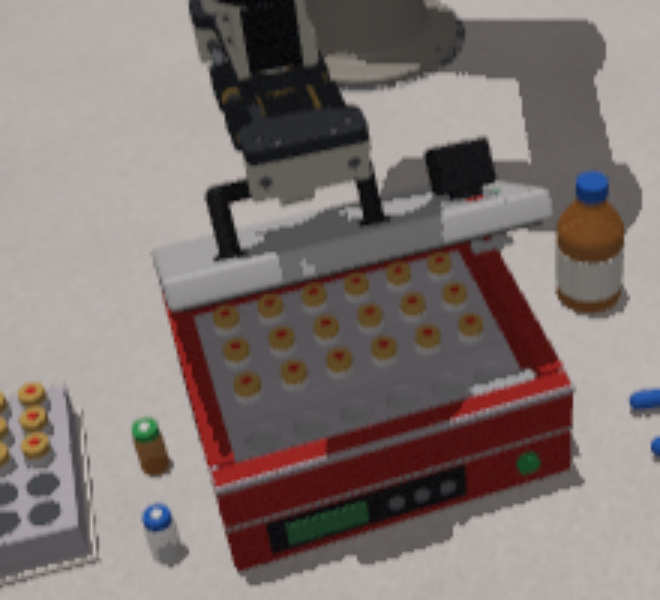

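>>> move_arm(
  increments=[
    [-0.014,-0.018,0,0],
    [-0.027,-0.037,0,0],
    [-0.039,-0.055,0,0],
    [-0.051,-0.075,0,0],
    [-0.062,-0.096,0,0],
  ],
)

```text
time: 10.35
tool_pos: [0.5673, -0.1522, 0.2813]
tool_rot: [1.275, 1.561, -0.223]
contact_force: [7.9, -1.1, 7.0]
opening: 0.0131
```

Run:
```python
from arc import *
p,R,s=tool(); print(p,s['opening'],s['contact_force'],s['torque'],s['time'])
arcplan(46.5,[49,51.5,54,56,57.5],p)
```

```text
[ 0.56727632 -0.15222395  0.28128991] 0.013142270626657623 [ 7.88942854 -1.08244603  6.99043013] [-0.24706916 -1.61167639 -0.02145031] 10.35
49 [-0.01  -0.021  0.   ]
51.5 [-0.018 -0.042 -0.   ]
54 [-0.026 -0.064 -0.   ]
56 [-0.032 -0.081 -0.   ]
57.5 [-0.036 -0.094 -0.   ]
```

>>> move_arm(
  increments=[
    [-0.011,-0.02,0,0],
    [-0.021,-0.04,0,0],
    [-0.029,-0.062,0,0],
    [-0.035,-0.079,0,0],
    [-0.039,-0.092,0,0],
  ],
)

```text
time: 10.98
tool_pos: [0.5296, -0.1549, 0.2964]
tool_rot: [1.221, 1.564, -0.278]
contact_force: [5.5, -1.1, 6.2]
opening: 0.0128
```

Run:
```python
from arc import *
p,R,s=tool(); print(p,s['opening'],s['contact_force'],s['torque'],s['time'],R.round(3))
for n in('scene','top','wrist'): cv2.imwrite(f'pics/{n}9.png',robot.read_camera(n)[:,:,::-1])
a=cv2.imread('pics/scene9.png')[60:310,80:330]; cv2.imwrite('pics/s9.png',cv2.resize(a,(600,600)))
```

```text
[ 0.5296293  -0.15487601  0.29642277] 0.012826418101630679 [ 5.45533726 -1.10006332  6.16279218] [-0.24213354 -1.21166737  0.05611986] 10.975 [[ 0.007  0.997  0.072]
 [-0.002  0.072 -0.997]
 [-1.     0.007  0.002]]
```

View pics/s9.png

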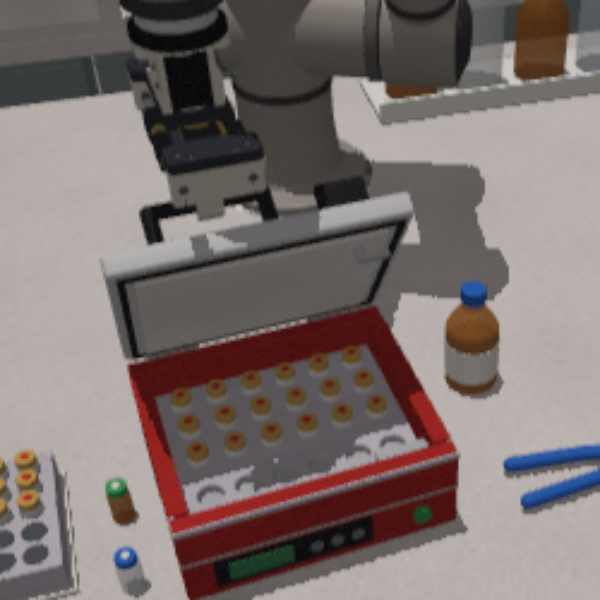

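View pics/wrist9.png

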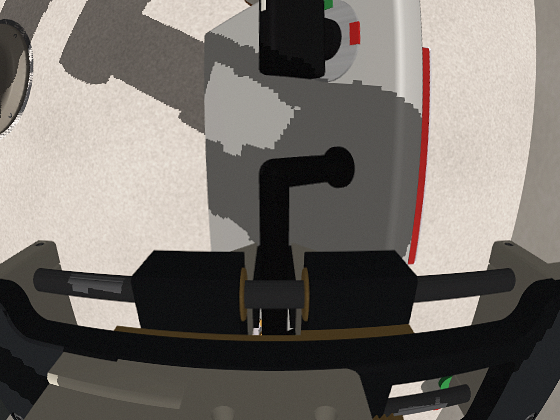

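Run:
```python
from h import *
from scipy.optimize import least_squares
a=cv2.imread('pics/scene9.png')[130:220,115:265]
cv2.imwrite('pics/s9c.png',cv2.resize(a,None,fx=5,fy=5,interpolation=cv2.INTER_CUBIC))
y=.0715;x_=np.array([np.cos(y),np.sin(y),0]);y_=np.array([-x_[1],x_[0],0])
H=np.array([.6737-.2*np.cos(y)-.035*np.sin(y),-.144-.2*np.sin(y)+.035*np.cos(y),.105]);print(H)
for t in (54,56,58,60,62):
    t=np.radians(t);l=np.cos(t)*x_+np.sin(t)*np.array([0,0,1]);n=-np.sin(t)*x_+np.cos(t)*np.array([0,0,1])
    for yy in(.133,-.133):
        for z in (.022,.0): print(int(np.degrees(t)+.5),yy,z,(proj('scene',H+.236*l+z*n+yy*y_)-[115,130])*5,end=' ')
    print()
# circle from tool poses
P=np.array([[.6732,.1527],[.6611,.1832],[.6368,.2225],[.6050,.2557],[.5673,.2813],[.5296,.2964]])
P[:,0]/=np.cos(y)
r=least_squares(lambda q:np.hypot(*(P-q[:2]).T)-.21015,[.47,.09]);print(r.x,r.fun)
d=P-r.x;A=np.degrees(np.arctan2(d[:,1],d[:,0]));print(A-A[0],A-np.degrees(np.arctan2(.0645,.2)))
```

```text
[ 0.47171064 -0.12337725  0.105     ]
54 0.133 0.022 [685.41269581  69.54643262] 54 0.133 0.0 [700.68371465 117.74417269] 54 -0.133 0.022 [ 36.88011699 205.5250525 ] 54 -0.133 0.0 [ 50.85197181 258.70940615] 
56 0.133 0.022 [679.31646625  52.47046746] 56 0.133 0.0 [694.88451227  99.78394468] 56 -0.133 0.022 [ 31.88252881 186.54660018] 56 -0.133 0.0 [ 45.6363183  238.86297804] 
58 0.133 0.022 [673.14475251  35.8233374 ] 58 0.133 0.0 [688.97554615  82.16025518] 58 -0.133 0.022 [ 26.99604226 168.00491542] 58 -0.133 0.0 [ 40.50373411 219.34696816] 
60 0.133 0.022 [666.91081453  19.63586625] 60 0.133 0.0 [682.96970229  64.9078465 ] 60 -0.133 0.022 [ 22.23011128 149.9357416 ] 60 -0.133 0.0 [ 35.46478029 200.20144523] 
62 0.133 0.022 [660.62790474   3.93710954] 62 0.133 0.0 [676.88001875  48.06001289] 62 -0.133 0.022 [ 17.59367737 132.37283355] 62 -0.133 0.0 [ 30.52961055 181.46488545] 
[0.47251575 0.09426257] [ 0.00052562 -0.00011316 -0.00045312 -0.0003235   0.00019411  0.00026596]
[ 0.          8.94782791 21.59677078 34.19476321 46.66860058 57.77068919] [-1.77054924  7.17727867 19.82622154 32.42421397 44.89805134 56.00013995]
```

View pics/s9c.png

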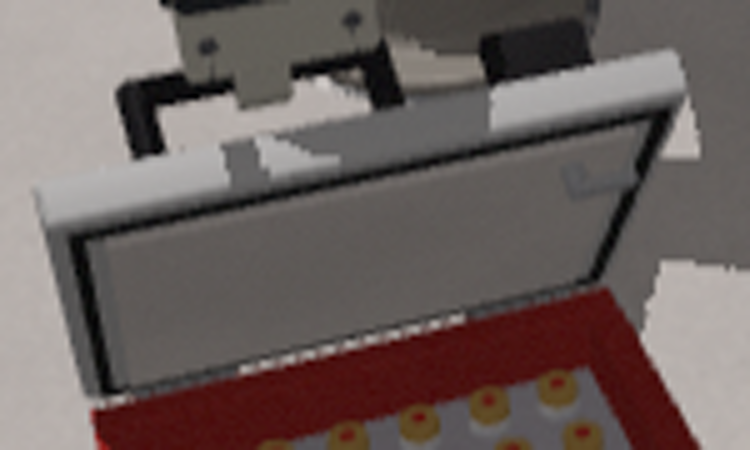

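Run:
```python
from arc import *
arcplan(57,[58,59,60],None)
y=.0715;x_=np.array([np.cos(y),np.sin(y),0]);y_=np.array([-x_[1],x_[0],0]);H=np.array([.4717,-.1234,.105])
a=cv2.imread('pics/top9.png')[150:280,255:405]
cv2.imwrite('pics/t9c.png',cv2.resize(cv2.convertScaleAbs(a,alpha=1.5),None,fx=5,fy=5,interpolation=cv2.INTER_CUBIC))
for t in (54,56,58,60,62):
    t=np.radians(t);l=np.cos(t)*x_+np.sin(t)*np.array([0,0,1]);n=-np.sin(t)*x_+np.cos(t)*np.array([0,0,1])
    for yy in(.133,-.133):
        for z in (.022,.0): print(int(np.degrees(t)+.5),yy,z,(proj('top',H+.236*l+z*n+yy*y_)-[255,150])*5,end=' ')
    print()
```

```text
58 [-0.002 -0.009 -0.   ]
59 [-0.005 -0.018 -0.   ]
60 [-0.007 -0.027 -0.   ]
54 0.133 0.022 [128.99831774 283.63953818] 54 0.133 0.0 [126.25561219 250.37441577] 54 -0.133 0.022 [660.63170812 255.84530289] 54 -0.133 0.0 [651.88472772 223.0667706 ] 
56 0.133 0.022 [130.05178184 297.45692563] 56 0.133 0.0 [127.27719906 262.9270971 ] 56 -0.133 0.022 [663.66384785 269.48644795] 56 -0.133 0.0 [655.09181597 235.440482  ] 
58 0.133 0.022 [131.11207051 311.6925668 ] 58 0.133 0.0 [128.31020399 275.94524414] 58 -0.133 0.022 [666.61210205 283.54786804] 58 -0.133 0.0 [658.2323099  248.28075952] 
60 0.133 0.022 [132.17731961 326.32493931] 60 0.133 0.0 [129.35292384 289.41128893] 60 -0.133 0.022 [669.47019738 298.00840223] 60 -0.133 0.0 [661.29981797 261.57037396] 
62 0.133 0.022 [133.24561782 341.33112666] 62 0.133 0.0 [130.40359554 303.30620049] 62 -0.133 0.022 [672.23196911 312.84550093] 62 -0.133 0.0 [664.28799006 275.29064151]
```

View pics/t9c.png

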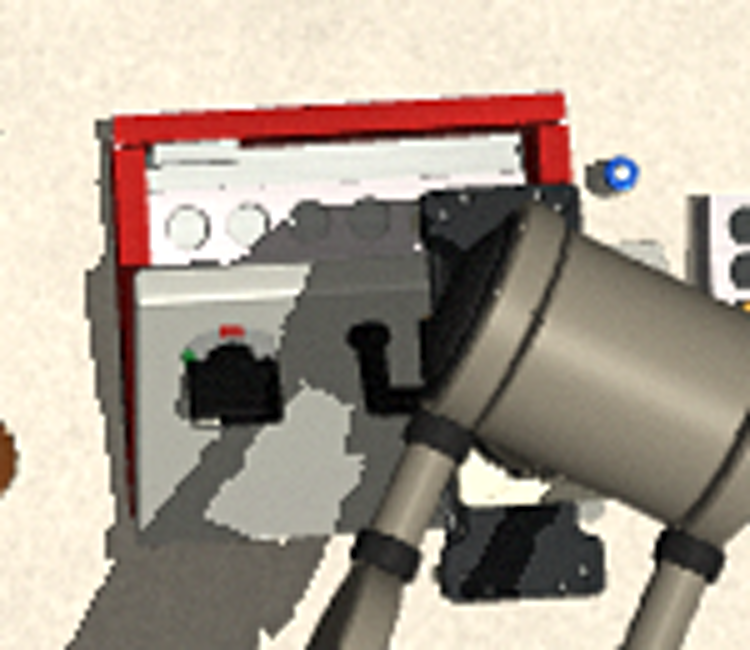

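>>> move_arm(
  increments=[
    [-0.002,-0.009,0,0],
    [-0.005,-0.018,0,0],
    [-0.007,-0.027,0,0],
    [-0.007,-0.027,0,0],
  ],
)

```text
time: 11.62
tool_pos: [0.5186, -0.1556, 0.299]
tool_rot: [1.212, 1.565, -0.287]
contact_force: [4.4, -1.1, 6.3]
opening: 0.0128
```

Run:
```python
from h import *
p,R,s=tool(); print(p,s['opening'],s['contact_force'],s['torque'],s['time'])
d=p-np.array([.67316,-.14441,.15273]);c=np.linalg.norm(d);print(np.degrees(2*np.arcsin(c/.4203)))
for n in('scene','top'): cv2.imwrite(f'pics/{n}10.png',robot.read_camera(n)[:,:,::-1])
a=cv2.imread('pics/scene10.png')[130:220,115:265]
cv2.imwrite('pics/s10c.png',cv2.resize(a,None,fx=5,fy=5,interpolation=cv2.INTER_CUBIC))
a=cv2.imread('pics/top10.png')[150:280,255:405]
cv2.imwrite('pics/t10c.png',cv2.resize(cv2.convertScaleAbs(a,alpha=1.5),None,fx=5,fy=5,interpolation=cv2.INTER_CUBIC))
```

```text
[ 0.51860747 -0.15555046  0.2989729 ] 0.012780790587582748 [ 4.35036782 -1.13928825  6.25011116] [-0.20068539 -0.94383224  0.0249427 ] 11.625
60.920499201828044
```

View pics/s10c.png

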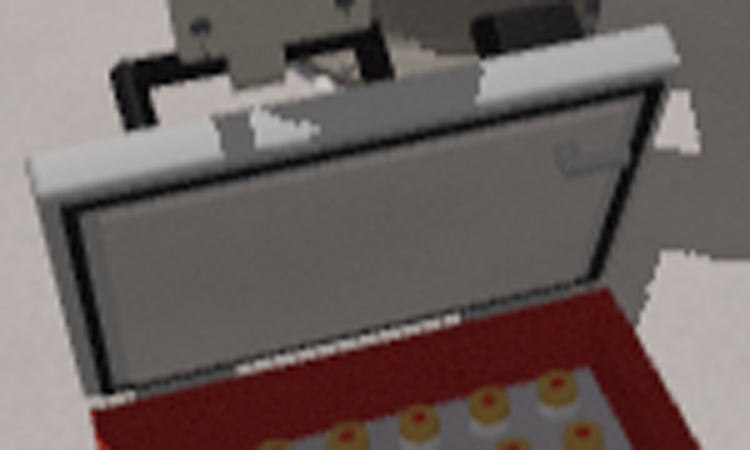

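View pics/t10c.png

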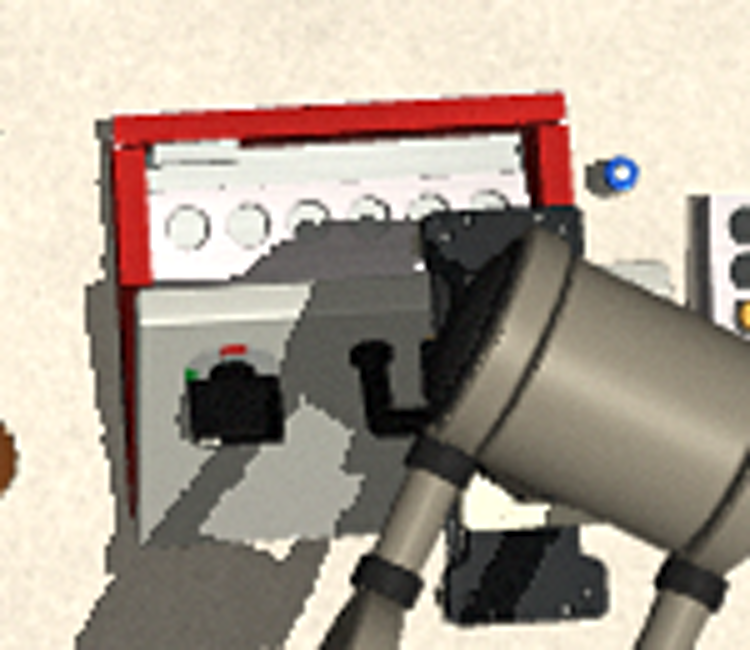

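>>> move_arm(
  increments=[
    [0,0,0,0],
    [0,0,0,0],
    [0,0,0,0],
    [0,0,0,0],
    [0,0,0,0],
  ],
)

```text
time: 12.35
tool_pos: [0.5188, -0.1555, 0.2989]
tool_rot: [1.221, 1.565, -0.278]
contact_force: [4.5, -1.1, 7.3]
opening: 0.0135
```

Run:
```python
from h import *
p,R,s=tool(); print(p,s['opening'],s['contact_force'],np.abs(s['qvel']).max(),s['time'])
a=robot.read_camera('scene')[:,:,::-1];cv2.imwrite('pics/fin.png',a)
```

```text
[ 0.51882271 -0.15549913  0.29889737] 0.013470874822726716 [ 4.52820821 -1.08876215  7.29916446] 0.0019562305606053393 12.35
```

View pics/fin.png

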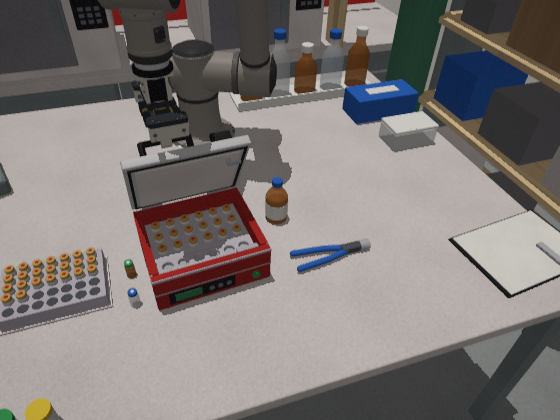

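The lid is held steady by its handle, and the bottle (277,200), vials (130,268) and (133,296), and crimper (330,250) are all where they started.

```bash
python3 -c "
from cell import robot
print(robot.hand_in())"
```

```text
the job is handed in; nothing more can be done
None
```

The latch knob is turned a full quarter anticlockwise to its stop. The lid is raised to about 60° and held there by its bar handle with a 25 N grip. I handed the job in at about 12.4 s.

- **Latch:** the wrist picture shows the bar lying along the machine's y, pointing at the green mark. The twisting torque rose to about 0.56 N m at the end, which is what the stop should give.
- **Lid angle:** my three checks differ slightly. The top camera gave about 60°, the scene camera about 59.1° and the tool's path about 60.9°. I took the middle.
- **Steadiness:** over the last 0.7 s the tool moved about 0.2 mm and the joints were almost still. The forces I read while lifting and holding stayed under about 11 N.
- **Other objects:** the bottle, both vials and the crimper look unmoved in the last picture. I judged this by eye and did not measure it.

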